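# Tighten the loaded bottle press until its tab pops out

### The job

One of the two small bench presses has a medicine bottle standing under its pad. Turn the wing screw on top of that press clockwise (seen from above) until the sprung metal tab pops out of the black drum, then stop, do not wind it on any further, and let go. Leave the empty press as it is.

Things in the scene. Friction and masses are not known exactly. Their poses are not given: they have to be found in the camera images.
- press_wing (a point): Middle of the black wing of the wing screw on the press with the amber bottle: on its vertical axis, 198 mm above the worktop at a fixed height. Wing: upright bar 56 mm long (this point's x axis), 12 mm thick (y axis; pinch across it from above), 32 mm tall (20 below to 12 above the point), on a 14 mm neck; the white arm's top is 36 mm below the point. The press is fixed.
- press_screw (a joint): Angle of that wing screw, rad; grows clockwise seen from above. Starts at 0 to 0.35 and stays where left (friction 0.15 N m, about 0.2 N m to turn when tight). The pad below (6 mm/rad) meets the bottle at about 0.55, the tab pops out at about 1.0 (0.95 to 1.05); beyond 1.6 the bottle is overtightened.
- press_tab (a joint): How far that press's indicator tab is out, m: 0 while held in (end flush with the black drum under the arm, on the side away from the column), 0.016 once popped. A flat metal tongue 18 mm wide, 5 mm thick. It springs out at once at the pad's set force of about 9 N and stays out.
- spare_wing_end (a point): End of the wing of the other, empty press, which looks the same but has no bottle under its pad: 28 mm from that screw's axis, 198 mm above the worktop. Its screw is not to be turned.
Mind the look-alikes: they are no part of the job. What is shaped like the part that bears press_wing but red is not meant.

How it is judged:
By the outcome, as a careful person would: the job done as asked, in the order asked, and still so for the second after the job is handed in, with the robot touching nothing.
It also fails if it takes over 38 s, if anything falls off the work surface, if the arm or the gripper's body presses on something with over 40 N, if the wrist force passes 120 N, or if a joint passes its speed limit or range.

### The arm

A 6-joint arm with a two-finger parallel gripper is mounted at the origin on a cart in front of the work surface, level with it; the furniture and walls round the work are solid. World frame = base frame: x ahead of the robot, y to its left, z up, the work surface at z = 0. Lengths are in m, angles in rad, forces in N, time in s.
With the tool pointing down it reaches from about 0.3 to 0.775 m from the base axis. Payload 14.6 kg.
Tool frame: the origin (TCP) lies between the finger pads; the fingertips stand 8 mm ahead of it and the grasp point (between the pads) lies 11 mm behind it (ctrl.tip_reach is the distance from the TCP to the fingertips, in m); y points along the fingers, z is the direction in which the jaws open and shut, and the axes are right-handed (so a half turn about y gives the same grasp; the last joint's range is limited). The gripper opens to 94 mm and grips with 3 to 60 N. Pads are 16 mm wide; open, the fingers measure 119 mm over their backs; the gripper's body (75 mm by 177 mm) begins 78 mm behind the grasp point.
Start: joints at [1.278, 0.3, 1.521, -0, 1.321, -0.067], TCP at [0.123, 0.536, 0.188] pointing down, gripper open.
Joint ranges: [-3.03, 3.03], [-0.79, 2.21], [0.23, 2.52], [-1.04, 4.18], [0, 3.07], [-2.55, 2.55]. Speed limits (rad/s): [2.22, 2.22, 2.57, 3.14, 3.14, 3.14].

### API

Orientations are given as [roll, pitch, yaw] about the fixed x, y, z axes, in that order (R = Rz(yaw) Ry(pitch) Rx(roll)).
In Python, from station import ctrl gives the robot as it stands.
- The arm moves only by the tool play_rows, never from a script. Its arguments are lists of equal length, an entry for each row: "twist": the turn, a rotation vector about the world's x, y, z as a fraction of full scale, a list of three; "travel": the shift along the world's x, y, z as a fraction of full scale, a list of three; "grip": the gripper's target within -1 to 1 (shut at 1, half-way at 0, fully open at -1). A call has 1 to 12 rows; each row shifts and turns the commanded pose from where the row before left it; what a row does not reach is not made up. Full scale, the value 1, is 5 cm for a shift and 90 degrees for a turn. A row lasts 1/10 s, in which the tool goes at most 50 mm and 8.59 degrees, less where a joint would pass 70% of its speed; a pose out of reach is approached as far as the arm can. A call with a number of a shift or a turn outside -1 to 1 is refused whole. A call with a gripper value outside its range is refused whole. The fingers move at their own pace and stop on an object; "force" is the grip in N (left out, the last holds). Time passes only in rows, so rows that do not move let the fingers close. It gives the time, the measured TCP pose, the force and the opening at its end, in the units of the state.
- ctrl.get_obs(): the state, without advancing time (a new reading comes with each control period).
- ctrl.camera(name): name is "scene" or "top"; returns a dict with "img" (400x640x3 uint8, red, green, blue), "vfov" (degrees; the focal length in pixels is half the picture's height over the tangent of half this angle, whatever the lens; pixels are square), "cx", "cy" (the principal point, pixels), "k1" (the pictures are not rectified: a ray, as slopes to the right and down, at radius r is drawn at 1 + k1 r^2 times it, then the intrinsics apply), "rvec" (rotation vector, rad) and "tvec" (3), from world to camera coordinates, as OpenCV has them. Camera axes: x right, y down, z forward; pixel columns grow to the right and rows downward; lengths in m; the calibration is good to about 2 mm. A picture is of the moment at which its call begins. There is no depth.
- ctrl.hand_in(): hands the job in, once; it reports no verdict.
Trained networks look in a picture, given as the dict that the camera call returned (one of the last four; its "shot" number tells which), for a name from the list of things; names that differ only in an ending like _2 or _b are one class to them, and where a whole thing is asked for, a point or a joint stands for the part that bears it (a point fixed in the world has none). Each returns a list of dicts, best first, with "confidence" (0 to 1); they miss things now and then, are a little off and sometimes report something else, mostly with a low value. They report only what shows in the picture. A call takes as long as a camera call. They do not tell look-alikes from the thing itself.
- ctrl.boxes_of(name, picture): "point" ([column, row] in pixels, amid what is visible of it).
- ctrl.trace(name, picture): "pixels" (400x640 bool, what is visible of it) and "point" ([column, row] in pixels, amid what is visible of it).
The state is a dict: "time_s": time; "qpos": joint angles; "joint_vel": joint speeds; "tau": joint torques, N m; "ee_pos": TCP position; "eef_rot": TCP orientation; "force": force on the tool from outside, world axes, zero at the start; "moment": the same for the moment, N m; "grip_width": finger opening in m.
Only numpy, scipy, OpenCV 4.12 (cv2) and the standard library are available. Lean on these libraries where they do the work, as an engineer would, in place of code of your own. Each camera call takes 0.05 s, during which the arm holds its last target.

## Working session

There is one attempt and no reset: what is moved stays moved. The work goes in short steps, Python scripts to look and compute and a tool call to move; the robot and the scene stay as the last step left them, time stands still between calls to the robot, and variables do not carry over. Pictures are saved under pics/ and viewed, and the job is handed in when it is done.

Besides the shell and the picture viewer there is one more tool, called as name(argument=value, ...), one argument or row to a line, values as JSON. play_rows: Moves the arm, as the interface text tells. Its arguments: {"type":"object","properties":{"twist":{"type":"array"},"travel":{"type":"array"},"grip":{"type":"array"},"force":{"type":"number"}},"required":["twist","travel","grip"]}

```bash
mkdir -p pics; cat > h.py <<'E'
import numpy as np,cv2
from station import ctrl
def cam(n,f):
    p=ctrl.camera(n); cv2.imwrite(f'pics/{f}.png',cv2.cvtColor(p['img'],cv2.COLOR_RGB2BGR)); return p
def K(p):
    f=200/np.tan(np.radians(p['vfov'])/2); return np.array([[f,0,p['cx']],[0,f,p['cy']],[0,0,1.]]),np.array([p['k1'],0,0,0.])
def proj(p,X):
    k,d=K(p); return cv2.projectPoints(np.array(X,float).reshape(-1,1,3),np.array(p['rvec'],float),np.array(p['tvec'],float),k,d)[0].reshape(-1,2)
def back(p,uv,z):
    k,d=K(p); n=cv2.undistortPoints(np.array(uv,float).reshape(-1,1,2),k,d).reshape(-1,2)
    R=cv2.Rodrigues(np.array(p['rvec'],float))[0]; t=np.array(p['tvec'],float).ravel(); c=-R.T@t
    D=np.c_[n,np.ones(len(n))]@R
    return c+D*((z-c[2])/D[:,2])[:,None]
E
python3 - <<'E'
from h import *
for n in ('scene','top'):
    p=cam(n,n+'0')
    for nm in ('press_wing','press_tab','spare_wing_end'):
        for d in ctrl.trace(nm,p): print(n,nm,d['confidence'],d['point'],back(p,d['point'],.198).round(3), d['pixels'].sum())
o=ctrl.get_obs(); print({k:np.round(v,3) for k,v in o.items()}, ctrl.tip_reach)
E
```

```text
scene press_wing 0.91 [336.1, 154.7] [[ 0.437 -0.107  0.198]] 387
scene press_wing 0.88 [371.1, 102.1] [[ 0.433 -0.306  0.198]] 354
scene spare_wing_end 0.64 [238.9, 229.5] [[0.515 0.137 0.198]] 439
top press_wing 0.83 [453.1, 211.8] [[ 0.434 -0.307  0.198]] 238
top press_wing 0.57 [362.1, 205.6] [[ 0.445 -0.115  0.198]] 213
top spare_wing_end 0.76 [247.8, 173.0] [[0.514 0.131 0.198]] 230
{'time_s': np.float64(0.4), 'qpos': array([ 1.278,  0.3  ,  1.521,  0.   ,  1.321, -0.067]), 'joint_vel': array([-0.001, -0.003,  0.   , -0.001, -0.   , -0.   ]), 'tau': array([-1.000e-03, -5.312e+01, -3.526e+01,  7.100e-02,  2.200e-02,
       -0.000e+00]), 'ee_pos': array([0.123, 0.536, 0.188]), 'eef_rot': array([-1.571,  0.   , -0.226]), 'force': array([ 0.014, -0.102, -0.757]), 'moment': array([ 0.028, -0.016, -0.015]), 'grip_width': np.float64(0.094)} 0.008
```

View pics/scene0.png

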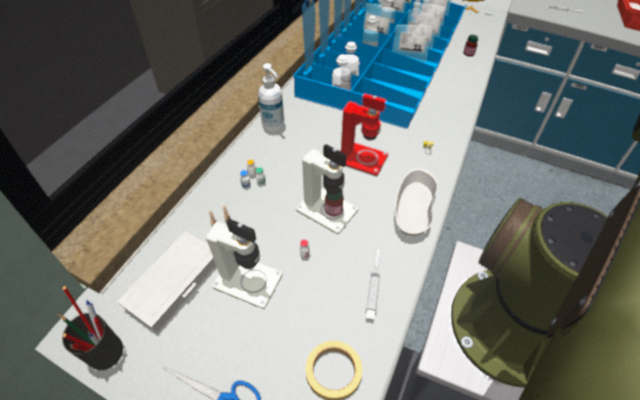

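View pics/top0.png

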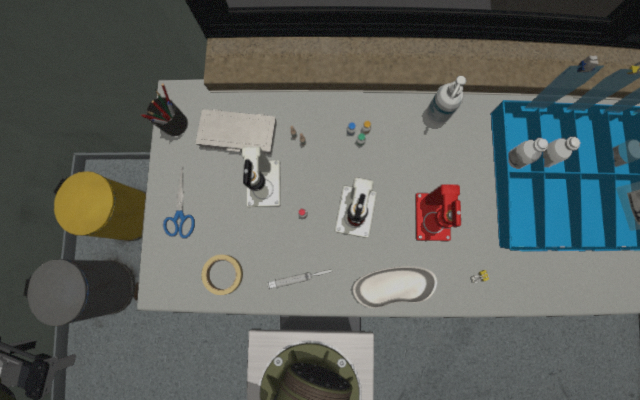

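Candidates, as scene / top pixels:
- **Red press**, (371,102) / (453,212): excluded as the look-alike.
- **White press with a dark amber bottle**, (336,155) / (362,206): fits the description.
- **White press, empty under its pad**, (239,229) / (248,173): this is the spare.

I'll confirm this with enlarged crops.

```bash
python3 - <<'E'
from h import *
s=cv2.imread('pics/scene0.png')[135:235,280:380]; t=cv2.imread('pics/top0.png')[165:245,320:400]
z=np.hstack([cv2.resize(s,(400,400),interpolation=2),cv2.resize(t,(400,400),interpolation=2)]); cv2.imwrite('pics/crop0.png',z)
out=[]
for n in ('scene','top'):
    p=ctrl.camera(n)
    for d in ctrl.trace('press_wing',p)[:3]:
        m=d['pixels']; ys,xs=np.nonzero(m); 
        b=back(p,np.c_[xs,ys],.21); xy=b[:,:2]; c=xy.mean(0); w,v=np.linalg.eigh(np.cov((xy-c).T))
        print(n,d['point'],c.round(4),'yaw',np.degrees(np.arctan2(v[1,1],v[0,1])),np.sqrt(w*12))
        if n=='top' and abs(d['point'][0]-362)<8:
            im=cv2.cvtColor(p['img'],cv2.COLOR_RGB2BGR); im[m]=(im[m]*.5+np.array([0,255,0])*.5); cv2.imwrite('pics/m.png',cv2.resize(im[165:245,320:400],(500,500),interpolation=0))
E
```

```text
scene [372.8, 102.6] [ 0.4226 -0.2865] yaw 124.73286602897102 [0.0459533  0.06359134]
scene [332.8, 155.1] [ 0.4335 -0.0901] yaw 143.0666323625147 [0.03516266 0.06318345]
top [359.9, 208.4] [ 0.4401 -0.1086] yaw 167.35869597642045 [0.01294636 0.04575544]
top [453.8, 209.8] [ 0.4295 -0.3073] yaw 175.41512834064847 [0.02390687 0.05071798]
```

View pics/crop0.png

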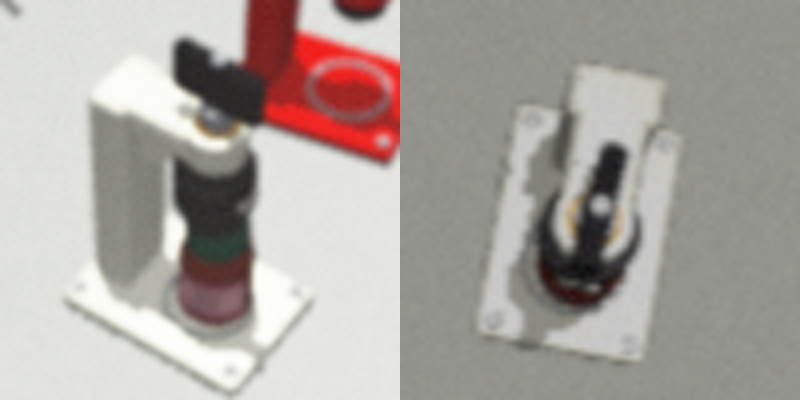

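View pics/m.png

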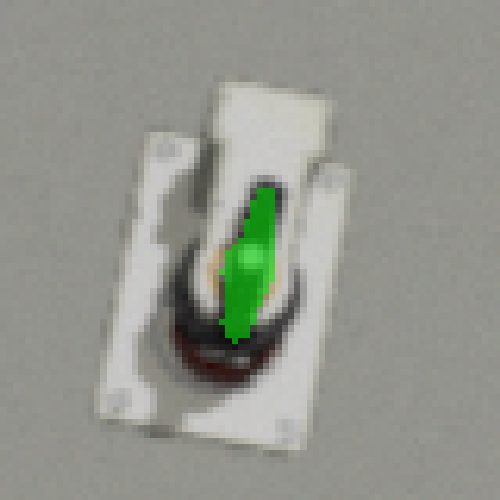

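The crops show that the white press at scene (336,155) holds the amber bottle and its tab is still flush. Next I'll fit the wing pose (x, y, yaw) as a box silhouette in both views.

```bash
cat > fit.py <<'E'
from h import *
from scipy.optimize import minimize
def box(x,y,a):
    c,s=np.cos(a),np.sin(a)
    return [(x+c*u-s*v,y+s*u+c*v,z) for u in(-.028,.028) for v in(-.006,.006) for z in(.178,.210)]
def sil(p,q,S=8):
    u=proj(p,box(*q)); h=cv2.convexHull(((u+.5)*S*16).astype(np.int32).reshape(-1,1,2))
    r=np.zeros((400,640),np.float32)
    x0,y0=np.floor(u.min(0)).astype(int)-2; x1,y1=np.ceil(u.max(0)).astype(int)+3
    im=np.zeros(((y1-y0)*S,(x1-x0)*S),np.uint8)
    cv2.fillConvexPoly(im,h-np.array([x0,y0])*S*16,255,shift=4)
    r[y0:y1,x0:x1]=cv2.resize(im,(x1-x0,y1-y0),interpolation=cv2.INTER_AREA)/255.; return r
E
python3 - <<'E'
from fit import *
ps=[ctrl.camera('scene'),ctrl.camera('top')]
seeds=[(336,155),(360,204)]
Ms=[];Ws=[]
for i,p in enumerate(ps):
    g=p['img'].astype(float).max(2)
    print(i); r=np.s_[140:172,318:356] if i==0 else np.s_[190:225,348:372]
    W=np.zeros((400,640),bool); W[r]=1
    if i==0:
        yy,xx=np.mgrid[:400,:640]; W&=~((yy>166)) 
    else:
        W[211:]=0
    Ws.append(W); Ms.append(np.clip((110-g)/60,0,1))
    print(g[r].astype(int)[::2,::2])
def cost(q,use=(0,1)): return sum((np.abs(sil(ps[i],q)-Ms[i])*Ws[i]).sum() for i in use)
for use in((0,1),(0,),(1,)):
  best=None
  for a in np.radians([60,70,80,90,100]):
    for dx in(-.01,0.,.01):
      s=np.array([.437+dx,-.11,a])
      R=minimize(cost,s,args=(use,),method='Nelder-Mead',options=dict(initial_simplex=s+np.array([[0,0,0],[.008,0,0],[0,.008,0],[0,0,.2]])))
      if best is None or R.fun<best.fun: best=R
  print(use,best.x.round(4),np.degrees(best.x[2]),best.fun)
  if use==(0,1):
    o=[]
    for p,c in zip(ps,((336,160),(360,206))):
        im=cv2.cvtColor(p['img'],cv2.COLOR_RGB2BGR)[c[1]-30:c[1]+30,c[0]-30:c[0]+30]; im=cv2.resize(im,(390,390),interpolation=2)
        u=(proj(p,box(*best.x))-np.array(c)+30+.5)*6.5
        cv2.polylines(im,[cv2.convexHull(u.astype(np.int32))],True,(0,255,0),1); o.append(im)
    cv2.imwrite('pics/fit.png',np.hstack(o))
E
```

```text
0
[[223 224 226 225 227 226 225 226 226 224 226 207 133 120 122 123 114 109
  164]
 [226 224 227 223 222 227 224 224 225 224 227 201 131 123 121 120 115 109
  179]
 [226 226 220 179 146 184 218 224 226 225 226 202 128 124 125 123 111 110
  200]
 [224 222 203  79  51  78 140 194 221 226 224 198 125 122 121 119 112 115
  210]
 [222 224 196  58  44  49  53 109 197 215 222 198 123 122 123 117 111 126
  219]
 [233 227 194  60  42  42  47  91 168 146 144 160 120 121 124 118 108 135
  179]
 [247 235 192  58  41  42  41  46  66  60  56  69  90 113 120 117 124 150
  163]
 [250 246 218  66  43  44  43  40  41  45  46  51  54  70 101 123 145 159
  161]
 [251 251 247 158  61  40  43  42  45  43  44  47  44  50  88 141 158 156
  160]
 [251 251 251 249 202 115  48  46  40  42  43  43  44  44 104 162 164 158
  160]
 [252 251 251 245 229 229 131  52  43  43  44  45  45  44 126 176 163 183
  171]
 [251 251 250 216 182 182 139 126  83  49  47  45  43  52 176 235 230 236
  230]
 [243 249 251 240 216 170 115 142 120  84  68  58  42  50 143 211 230 239
  242]
 [182 230 245 250 251 223 134  97 104  98 122
[... 625 characters left out ...]
2  90 131 176 122 194 175 197 200]
 [ 71 102 191 164  72  46  82 113 193 159 175 200]
 [ 48 103 199 154  45  39  38 132 200 153 158 199]
 [ 40  72 182 146  30  38  49 157 195 116 157 199]
 [ 54  43 122 118  37  42  75 189 166  72 174 199]
 [ 35  36  49  51  36  36  93 129  68 116 199 201]
 [ 46  28  32  26  23  29  39  59  70 187 200 199]
 [ 59  43  48  41  30  37  37  38 110 195 201 193]
 [ 99  48  60  59  48 110  50  87 174 201 200 190]
 [108  87  50  46  52  51  67 150 194 202 201 178]]
(0, 1) [ 0.4192 -0.0871  2.2914] 131.28846091188888 238.4725489348173
(0,) [ 0.4407 -0.1068  2.6302] 150.69798967318715 104.12254942171276
(1,) [ 0.4138 -0.0952  2.6692] 152.9328539373543 69.25000006631018
```

View pics/fit.png

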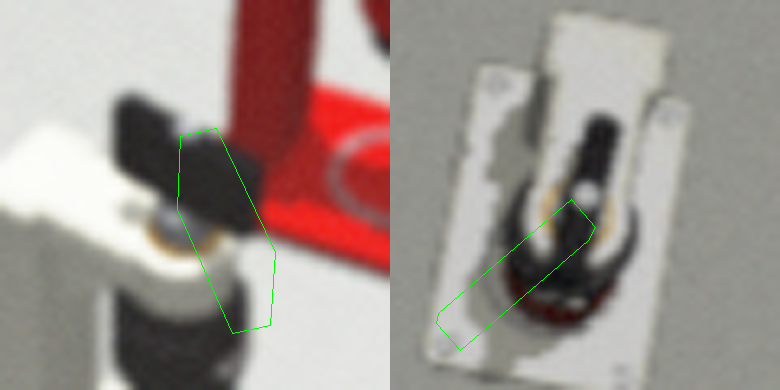

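```bash
cat > dofit.py <<'E'
from fit import *
import sys
def run(a0,xy0,f,ps=None):
    ps=[ctrl.camera('scene'),ctrl.camera('top')]
    Ms=[];Ws=[]
    for i,p in enumerate(ps):
        g=p['img'].astype(float).max(2); M=np.clip((110-g)/60,0,1); W=np.ones((400,640),np.float32)
        u=proj(p,[[*xy0,.194]])[0]; yy,xx=np.mgrid[:400,:640]; far=np.hypot(xx-u[0],yy-u[1])>24
        M[far]=0
        if i==0: M[169:]=0
        else: W[211:]=0.0   # unreliable: black drum behind
        Ms.append(M);Ws.append(W)
    def cost(q,use): return sum((np.abs(sil(ps[i],q)-Ms[i])*Ws[i]).sum() for i in use)
    B={}
    for use in((0,1),(0,),(1,)):
        best=None
        for a in np.radians(np.array([-20,-10,0,10,20])+a0):
            s=np.array([*xy0,a])
            R=minimize(cost,s,args=(use,),method='Nelder-Mead',options=dict(initial_simplex=s+np.array([[0,0,0],[.008,0,0],[0,.008,0],[0,0,.2]])))
            if best is None or R.fun<best.fun: best=R
        print(use,best.x[:2].round(4),np.degrees(best.x[2]).round(1),round(best.fun,1)); B[use]=best.x
    o=[]
    for p in ps:
        c=proj(p,[[*xy0,.194]])[0].astype(int)
        im=cv2.cvtColor(p['img'],cv2.COLOR_RGB2BGR)[c[1]-30:c[1]+30,c[0]-30:c[0]+30]; im=cv2.resize(im,(390,390),interpolation=2)
        u=(proj(p,box(*B[(0,1)]))-c+30+.5)*6.5
        cv2.polylines(im,[cv2.convexHull(u.astype(np.int32))],True,(0,255,0),1); o.append(im)
    cv2.imwrite(f'pics/{f}.png',np.hstack(o))
if __name__=='__main__': run(-13,(.439,-.108),'fit1')
E
python3 dofit.py
```

```text
(0, 1) [ 0.4406 -0.107 ] -22.2 194.2
(0,) [ 0.4419 -0.1095] -28.7 117.8
(1,) [ 0.4405 -0.1072] -20.1 57.2
```

View pics/fit1.png

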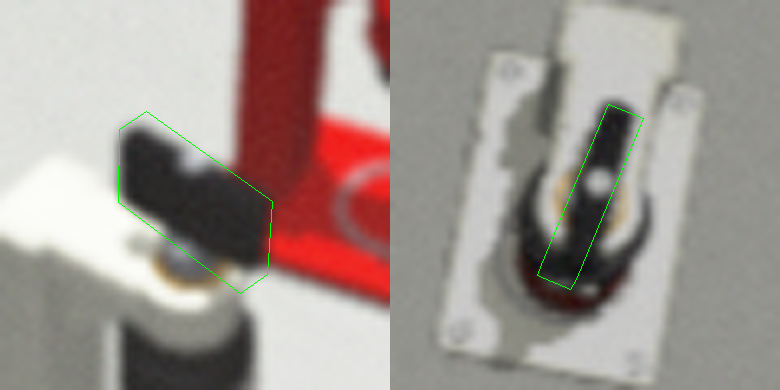

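```bash
python3 - <<'E'
from h import *
p=ctrl.camera('top')
r=np.arange(194,214); L=[]
for v in r:
    row=p['img'][v,352:370].max(1).astype(float); m=np.clip((120-row)/80,0,1)
    # contiguous around 360-ish
    c=int(round(362-(v-194)*.22))-352; i=c
    while i>0 and m[i-1]>0: i-=1
    j=c
    while j<17 and m[j+1]>0: j+=1
    w=m[i:j+1]; 
    if w.sum()>0: L.append((( np.arange(i,j+1)*w).sum()/w.sum()+352,v,w.sum()))
L=np.array(L); print(L.round(1).tolist())
for z in(.198,.21):
  ok=(L[:,2]>2.5)&(L[:,2]<7)
  b=back(p,L[ok,:2],z)[:,:2]; vx=cv2.fitLine(b.astype(np.float32),cv2.DIST_HUBER,0,1e-4,1e-4).ravel()
  print(z,np.degrees(np.arctan2(vx[1],vx[0])),vx, back(p,[[360,206.5]],z), back(p,[[363,193.5]],z))
R=cv2.Rodrigues(np.array(p['rvec'],float))[0]; print('cam',-R.T@np.array(p['tvec']).ravel())
q=ctrl.camera('scene'); print(proj(q,[[.4405,-.107,.21],[.4405,-.107,.174]]),proj(p,[[.4405,-.107,.21],[.4405,-.107,.174]]))
R=cv2.Rodrigues(np.array(q['rvec'],float))[0]; print('cam',-R.T@np.array(q['tvec']).ravel())
# column / base: corners of plate for orientation
b=back(p,[[342.5,187],[375.5,193],[336,231],[368,236]],.01); print(b)
E
```

```text
[[362.0, 194.0, 1.6], [362.2, 195.0, 4.0], [362.1, 196.0, 4.5], [361.9, 197.0, 4.5], [361.5, 198.0, 5.0], [361.0, 199.0, 4.9], [360.8, 200.0, 5.0], [360.6, 201.0, 5.0], [360.3, 202.0, 5.4], [360.0, 203.0, 4.5], [361.8, 204.0, 0.7], [357.0, 207.0, 1.6], [358.4, 208.0, 4.2], [358.3, 209.0, 5.6], [358.1, 210.0, 6.0], [357.9, 211.0, 5.8], [357.9, 212.0, 5.9], [357.6, 213.0, 5.3]]
0.198 -14.942706 [ 0.96618414 -0.25785303  0.44932637 -0.11026144] [[ 0.44333119 -0.1105099   0.198     ]] [[ 0.47124036 -0.11688225  0.198     ]]
0.21 -14.942192 [ 0.96618646 -0.25784436  0.44743374 -0.10939726] [[ 0.44153109 -0.10964189  0.21      ]] [[ 0.4690095  -0.11591588  0.21      ]]
cam [ 0.32670366 -0.0542716   0.97547585]
[[334.52070854 149.84046853]
 [334.04614584 162.5345473 ]] [[358.72529243 206.97752105]
 [357.58064668 209.40654703]]
cam [0.21345863 0.45373385 0.77065409]
[[ 0.5230275  -0.07799618  0.01      ]
 [ 0.50790315 -0.16491358  0.01      ]
 [ 0.40666199 -0.06201266  0.01      ]
 [ 0.39473243 -0.14478293  0.01      ]]
```

The wing axis is at about (0.441, -0.108), with the wing's yaw at about -16°. The tool's yaw is already -13°. I'll lift, then travel above everything.

play_rows(
  twist=[
    [0,0,0],
    [0,0,0],
    [0,0,0],
    [0,0,0],
    [0,0,0],
    [0,0,0],
    [0,0,0],
    [0,0,0],
    [0,0,0],
    [0,0,0],
    [0,0,0],
    [0,0,0],
  ],
  travel=[
    [0,0,0.75],
    [0,0,0.75],
    [0,0,0.75],
    [0.353,-0.716,0],
    [0.353,-0.716,0],
    [0.353,-0.716,0],
    [0.353,-0.716,0],
    [0.353,-0.716,0],
    [0.353,-0.716,0],
    [0.353,-0.716,0],
    [0.353,-0.716,0],
    [0.353,-0.716,0],
  ],
  grip=[-1,-1,-1,-1,-1,-1,-1,-1,-1,-1,-1,-1],
)

```text
time_s: 2.1
ee_pos: [0.2823, 0.2124, 0.3006]
eef_rot: [-1.57, -0.001, -0.225]
force: [0.5, 1.4, -0.9]
grip_width: 0.094
```

play_rows(
  twist=[
    [0,0,0],
    [0,0,0],
    [0,0,0],
    [0,0,0],
    [0,0,0],
    [0,0,0],
    [0,0,0],
    [0,0,-0.04],
    [0,0,0],
    [0,0,0],
  ],
  travel=[
    [0.353,-0.716,0],
    [0.353,-0.716,0],
    [0.353,-0.716,0],
    [0.353,-0.716,0],
    [0.353,-0.716,0],
    [0.353,-0.716,0],
    [0.353,-0.716,0],
    [0.353,-0.716,0],
    [0.353,-0.716,0],
    [0,0,0],
  ],
  grip=[-1,-1,-1,-1,-1,-1,-1,-1,-1,-1],
)

```text
time_s: 3.1
ee_pos: [0.4416, -0.1114, 0.2995]
eef_rot: [-1.571, 0.001, -0.292]
force: [-0.3, -0.0, -0.2]
grip_width: 0.094
```

```bash
python3 - <<'E'
from h import *
s=cam('scene','s1');t=cam('top','t1')
o=ctrl.get_obs()
c=[cv2.resize(cv2.cvtColor(p['img'],cv2.COLOR_RGB2BGR)[y-50:y+50,x-50:x+50],(400,400),interpolation=2) for p,x,y in((s,336,150),(t,360,205))]
cv2.imwrite('pics/c1.png',np.hstack(c))
E
```

```text
(no output)
```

View pics/c1.png

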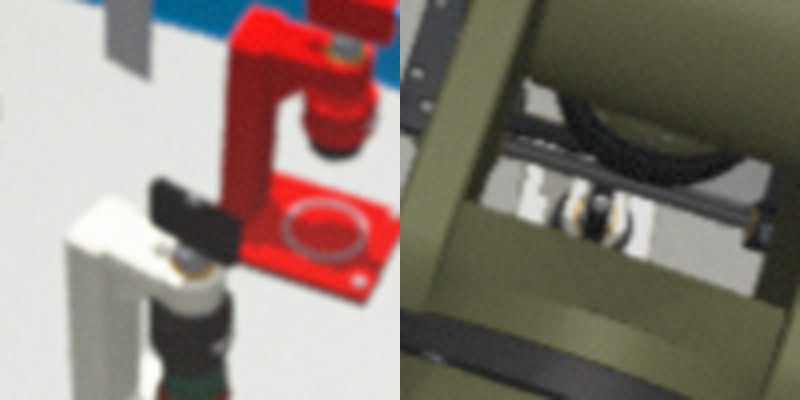

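The drum and the tab face (bright spot at crop (222,342)) show in the scene view. Descending onto the wing.

play_rows(
  twist=[
    [0,0,0],
    [0,0,0],
    [0,0,0],
    [0,0,0],
    [0,0,0],
    [0,0,0],
    [0,0,0],
  ],
  travel=[
    [0,0.06,-0.45],
    [0,0,-0.45],
    [0,0,-0.45],
    [0,0,-0.45],
    [0,0,-0.3],
    [0,0,-0.16],
    [0,0,0],
  ],
  grip=[-1,-1,-1,-1,-1,-1,-1],
)

```text
time_s: 3.9
ee_pos: [0.4405, -0.1046, 0.1871]
eef_rot: [-1.571, 0.001, -0.288]
force: [-0.0, -0.9, 0.6]
grip_width: 0.094
```

```bash
python3 - <<'E'
from h import *
s=cam('scene','s2'); im=cv2.cvtColor(s['img'],cv2.COLOR_RGB2BGR)[95:215,270:410]
cv2.imwrite('pics/c2.png',cv2.resize(im,(700,600),interpolation=2))
E
```

```text
(no output)
```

View pics/c2.png

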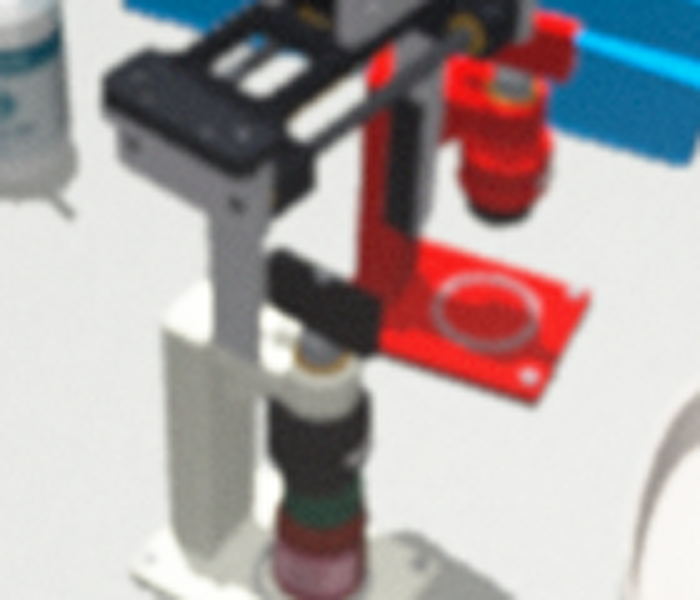

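play_rows(
  twist=[
    [0,0,0],
    [0,0,0],
    [0,0,0],
    [0,0,0],
    [0,0,0],
    [0,0,0],
    [0,0,0],
  ],
  travel=[
    [0,-0.06,0],
    [0,0,0],
    [0,0,0],
    [0,0,0],
    [0,0,0],
    [0,0,0],
    [0,0,0],
  ],
  grip=[0,1,1,1,1,1,1],
  force=35,
)

```text
time_s: 4.65
ee_pos: [0.4408, -0.1084, 0.1874]
eef_rot: [-1.571, 0.0, -0.289]
force: [0.0, -0.2, 0.0]
grip_width: 0.0413
```

```bash
python3 - <<'E'
from h import *
s=cam('scene','s3'); im=cv2.cvtColor(s['img'],cv2.COLOR_RGB2BGR)[95:215,270:410]
cv2.imwrite('pics/c3.png',cv2.resize(im,(700,600),interpolation=2)); o=ctrl.get_obs(); print(o['moment'],o['force'],o['eef_rot'],o['grip_width'],o['qpos'])
E
```

```text
[ 0.01264501 -0.02625895 -0.04836295] [-0.78048244  0.64272875  0.31650753] [-1.57082144e+00  6.27757528e-06 -2.88578890e-01] 0.037236595464300026 [-3.21720586e-01  8.45609782e-02  1.77900360e+00 -2.64269684e-05
  1.27803352e+00 -1.60393040e+00]
```

View pics/c3.png

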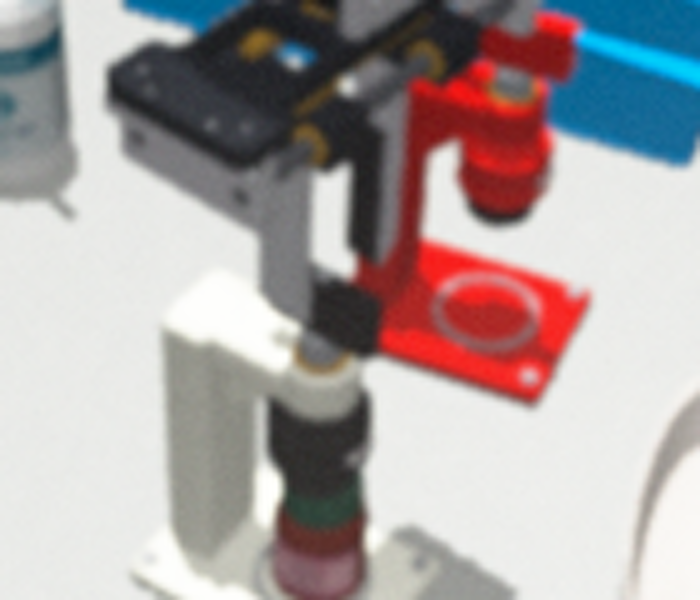

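Jaws are still closing, so I'll give them more time.

play_rows(
  twist=[
    [0,0,0],
    [0,0,0],
    [0,0,0],
    [0,0,0],
    [0,0,0],
    [0,0,0],
  ],
  travel=[
    [0,0,0],
    [0,0,0],
    [0,0,0],
    [0,0,0],
    [0,0,0],
    [0,0,0],
  ],
  grip=[1,1,1,1,1,1],
)

```text
time_s: 5.3
ee_pos: [0.4407, -0.1089, 0.1873]
eef_rot: [-1.572, 0.0, -0.289]
force: [-2.0, -5.4, 0.7]
grip_width: 0.0105
```

```bash
cat > look.py <<'E'
from h import *
import sys
f=sys.argv[1]
s=cam('scene','s'+f); im=cv2.cvtColor(s['img'],cv2.COLOR_RGB2BGR)[135:195,300:370]
cv2.imwrite(f'pics/c{f}.png',cv2.resize(im,(700,600),interpolation=2)); o=ctrl.get_obs(); print(o['moment'].round(3),o['force'].round(1),o['eef_rot'].round(3),o['ee_pos'].round(4),o['grip_width'],o['time_s'])
E
python3 look.py 4
```

```text
[-1.053  0.302  0.084] [-2.1 -5.5 -0.1] [-1.572  0.    -0.289] [ 0.4407 -0.1089  0.1874] 0.011166411510267113 5.35
```

View pics/c4.png

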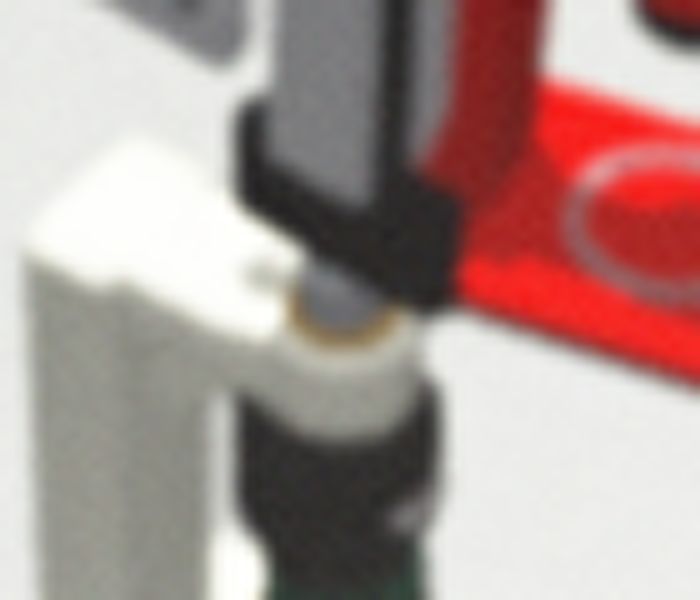

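Grip is good (11–12 mm). The tab is at crop (412,510), flush. Turning clockwise (negative yaw) about 30° first.

play_rows(
  twist=[
    [0,0,0],
    [0,0,-0.055],
    [0,0,-0.055],
    [0,0,-0.055],
    [0,0,-0.055],
    [0,0,-0.055],
    [0,0,-0.055],
    [0,0,0],
  ],
  travel=[
    [0,-0.02,0],
    [0,0,0],
    [0,0,0],
    [0,0,0],
    [0,0,0],
    [0,0,0],
    [0,0,0],
    [0,0,0],
  ],
  grip=[1,1,1,1,1,1,1,1],
)

```text
time_s: 6.15
ee_pos: [0.4412, -0.1081, 0.1874]
eef_rot: [-1.568, 0.001, -0.81]
force: [2.7, 8.5, 0.5]
grip_width: 0.0114
```

```bash
python3 look.py 5
```

```text
[ 1.652 -0.514  0.023] [2.2 9.2 0.2] [-1.568e+00  1.000e-03 -8.070e-01] [ 0.4412 -0.1081  0.1874] 0.011075097618223383 6.2
```

View pics/c5.png

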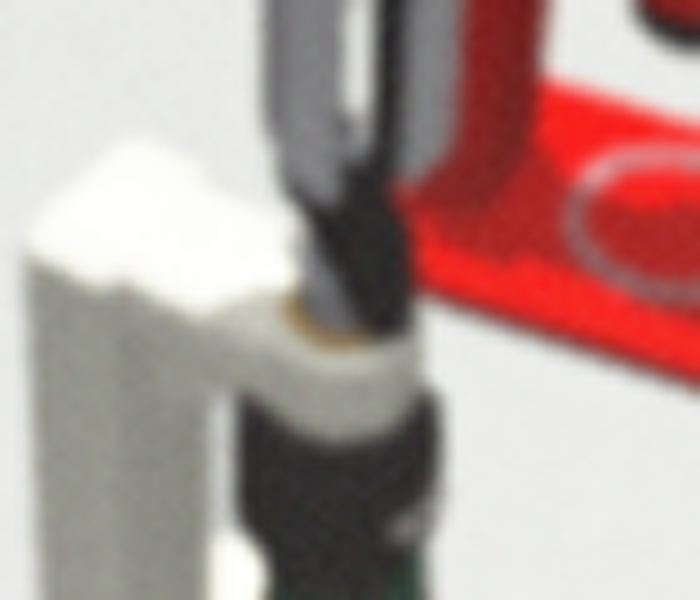

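The wing followed the jaws and the tab is still in. Continuing in small steps.

play_rows(
  twist=[
    [0,0,-0.045],
    [0,0,-0.045],
    [0,0,0],
  ],
  travel=[
    [0,0.01,0],
    [0,0,0],
    [0,0,0],
  ],
  grip=[1,1,1],
)

```text
time_s: 6.5
ee_pos: [0.4414, -0.1079, 0.1874]
eef_rot: [-1.568, 0.001, -0.95]
force: [3.3, 6.4, 0.2]
grip_width: 0.0106
```

```bash
python3 look.py 6
```

```text
[ 1.227 -0.846  0.098] [ 4.6  7.  -1.2] [-1.568e+00  1.000e-03 -9.490e-01] [ 0.4414 -0.1079  0.1874] 0.010703076156231908 6.55
```

View pics/c6.png

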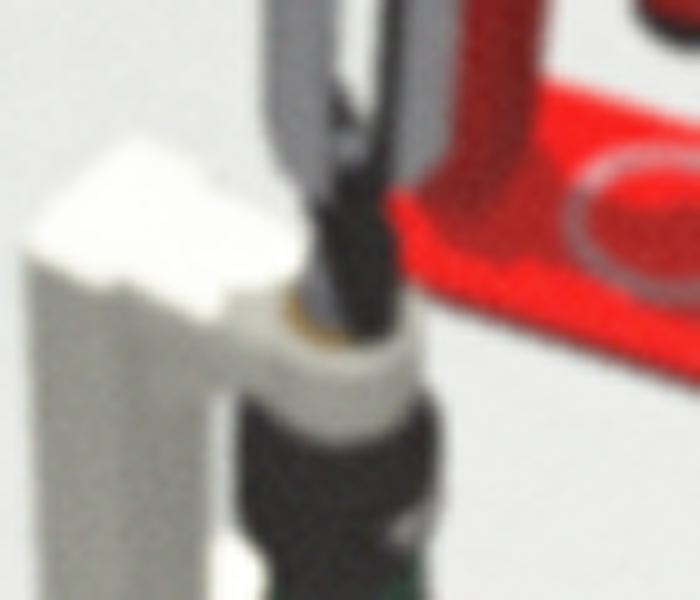

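play_rows(
  twist=[
    [0,0,-0.05],
    [0,0,0],
  ],
  travel=[
    [0,0,0],
    [0,0,0],
  ],
  grip=[1,1],
)

```text
time_s: 6.75
ee_pos: [0.4416, -0.1078, 0.1874]
eef_rot: [-1.568, 0.001, -1.029]
force: [6.1, 8.2, -2.1]
grip_width: 0.0106
```

```bash
python3 look.py 7
```

```text
[ 1.385 -1.018  0.104] [ 5.6  7.  -0.9] [-1.568e+00  1.000e-03 -1.027e+00] [ 0.4416 -0.1078  0.1874] 0.011041839352051374 6.8
```

View pics/c7.png

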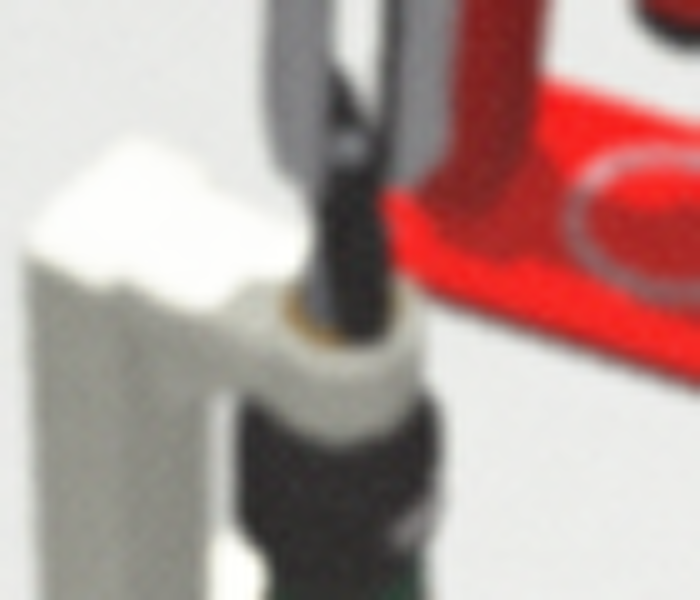

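play_rows(
  twist=[
    [0,0,-0.045],
    [0,0,0],
  ],
  travel=[
    [0.01,0.02,0],
    [0,0,0],
  ],
  grip=[1,1],
)

```text
time_s: 7.0
ee_pos: [0.4417, -0.1076, 0.1874]
eef_rot: [-1.57, 0.0, -1.099]
force: [4.1, 1.5, -1.3]
grip_width: 0.011
```

```bash
python3 look.py 8
```

```text
[ 0.366 -0.768  0.057] [ 4.3  2.3 -2.9] [-1.57   0.    -1.096] [ 0.4417 -0.1076  0.1874] 0.011120617329002354 7.05
```

View pics/c8.png

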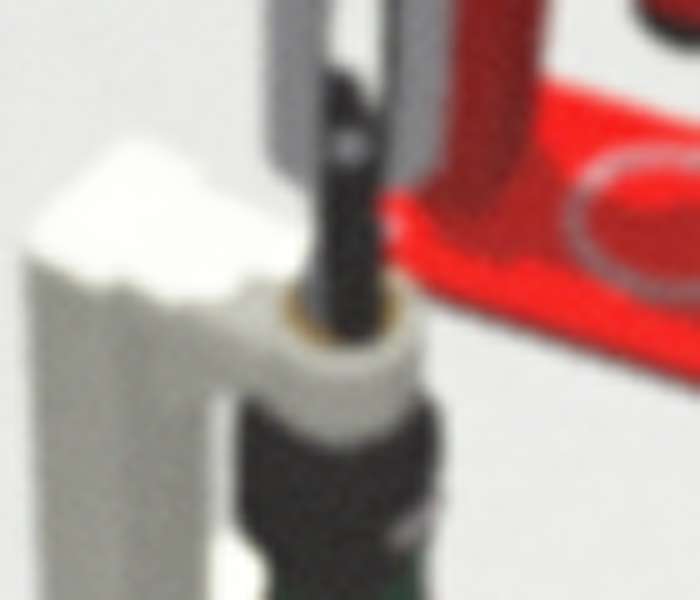

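play_rows(
  twist=[
    [0,0,-0.04],
    [0,0,0],
  ],
  travel=[
    [0.01,0.01,0],
    [0,0,0],
  ],
  grip=[1,1],
)

```text
time_s: 7.25
ee_pos: [0.4419, -0.1075, 0.1874]
eef_rot: [-1.571, -0.0, -1.16]
force: [0.9, -0.8, -0.1]
grip_width: 0.0107
```

```bash
python3 look.py 9
```

```text
[-0.231 -0.224  0.088] [ 0.1 -0.6 -0.7] [-1.571 -0.    -1.158] [ 0.4418 -0.1075  0.1874] 0.010724206254958402 7.3
```

View pics/c9.png

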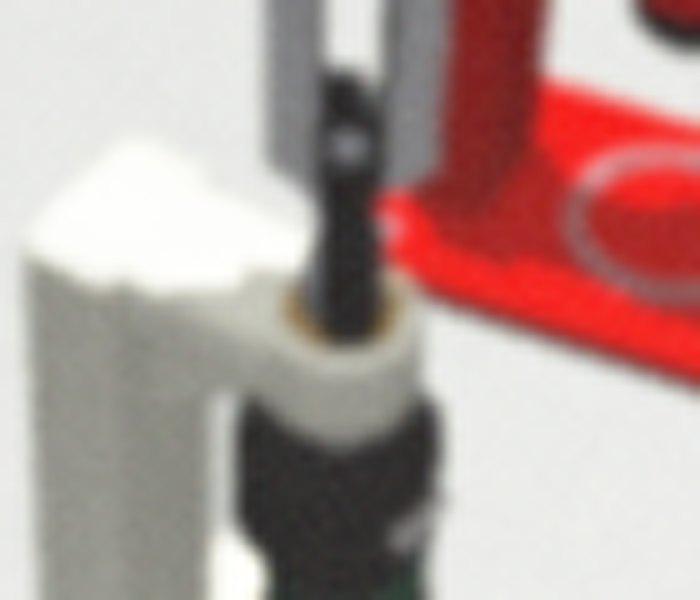

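play_rows(
  twist=[
    [0,0,-0.04],
    [0,0,0],
  ],
  travel=[
    [0,0,0],
    [0,0,0],
  ],
  grip=[1,1],
)

```text
time_s: 7.5
ee_pos: [0.442, -0.1074, 0.1874]
eef_rot: [-1.57, -0.0, -1.222]
force: [2.2, -0.5, -0.9]
grip_width: 0.0112
```

```bash
python3 look.py 10
```

```text
[-0.23  -0.519  0.05 ] [ 2.6 -0.8 -1.2] [-1.57  -0.    -1.221] [ 0.4419 -0.1074  0.1873] 0.010944238015283958 7.55
```

View pics/c10.png

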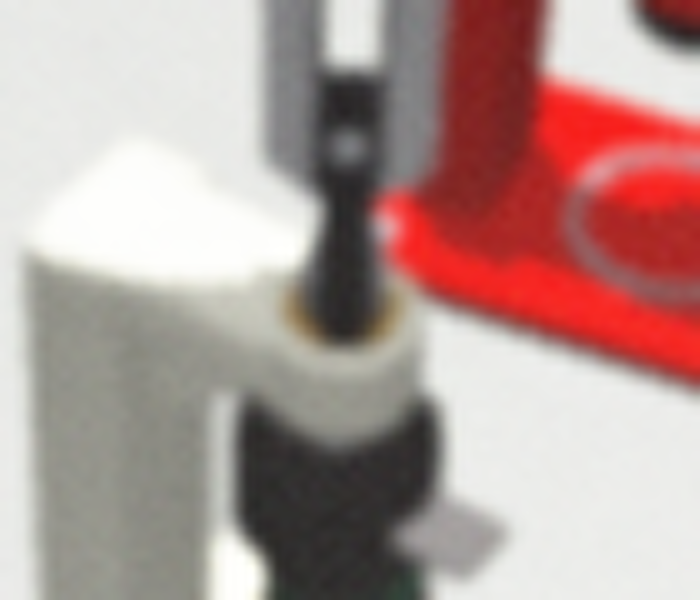

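The tab has popped out, at crop (460,537), with the tool at yaw -1.22. I'll stop here, open the jaws in place, then lift straight up.

play_rows(
  twist=[
    [0,0,0],
    [0,0,0],
    [0,0,0],
    [0,0,0],
    [0,0,0],
    [0,0,0],
    [0,0,0],
    [0,0,0],
  ],
  travel=[
    [0,0,0],
    [0,0,0],
    [0,0,0],
    [0,0,0],
    [0,0,0],
    [0,0,0],
    [0,0,0],
    [0,0,0],
  ],
  grip=[-1,-1,-1,-1,-1,-1,-1,-1],
)

```text
time_s: 8.35
ee_pos: [0.4418, -0.1074, 0.1873]
eef_rot: [-1.571, 0.0, -1.223]
force: [0.6, -0.5, -0.8]
grip_width: 0.0715
```

play_rows(
  twist=[
    [0,0,0],
    [0,0,0],
    [0,0,0],
    [0,0,0],
    [0,0,0],
    [0,0,0],
    [0,0,0],
    [0,0,0],
  ],
  travel=[
    [0,0,0.3],
    [0,0,0.5],
    [0,0,0.5],
    [0,0,0.5],
    [0,0,0.5],
    [0,0,0.3],
    [0,0,0],
    [0,0,0],
  ],
  grip=[-1,-1,-1,-1,-1,-1,-1,-1],
)

```text
time_s: 9.15
ee_pos: [0.4417, -0.1073, 0.3166]
eef_rot: [-1.571, 0.0, -1.223]
force: [-0.3, -0.4, -0.5]
grip_width: 0.0942
```

```bash
python3 look.py 11
```

```text
[-0.018  0.04  -0.061] [-0.5  0.3 -1.1] [-1.572e+00  1.000e-03 -1.223e+00] [ 0.4416 -0.1073  0.3162] 0.09392592425601383 9.2
```

View pics/c11.png

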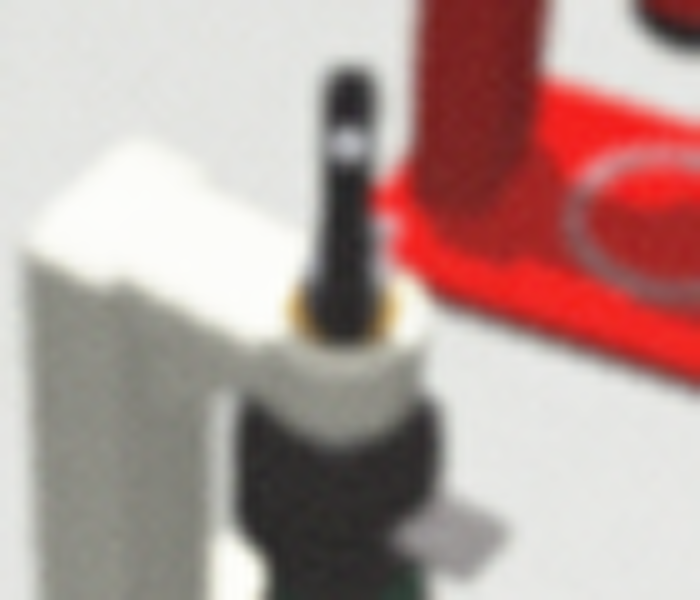

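View pics/s11.png

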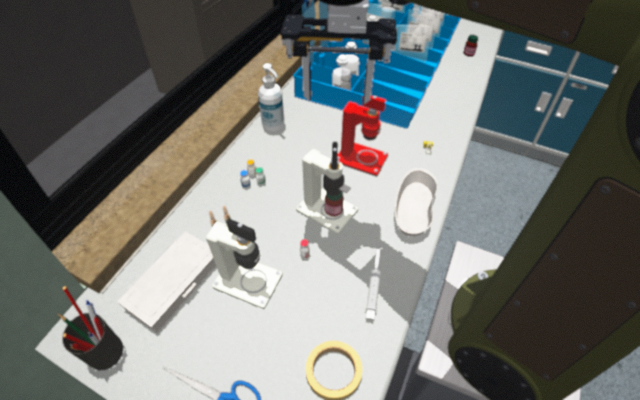

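The gripper is clear and touching nothing, the tab is out, and the spare press and everything else are where they were. Handing in.

```bash
python3 -c "
from station import ctrl; print(ctrl.hand_in())"
```

```text
the job is handed in; nothing more can be done
None
```

I turned the wing screw on the press with the amber bottle clockwise by about 0.93 rad. I stopped at the first check that showed the tab out, then let go and lifted clear. I handed the job in at about 9.2 s of the 38 s allowed; no verdict is reported.

- **Tab:** the last scene picture shows the metal tab standing out of the drum. The final turning step was about 0.06 rad, so any turn past the pop is at most that.
- **Forces and gripper:** side forces I read stayed below about 10 N. After release the gripper was open at 94 mm, about 0.13 m above the grasp, with force readings near zero.
- **Other presses:** the spare and the red press look unchanged in the pictures, and I never approached either.
- **Disagreements:** early estimates of the wing's starting yaw ranged from -15° to -29° (silhouette fits -20° to -29°, centre-line fit -15°). I used about -16.5° and relied on seeing the tab pop rather than on the angle.

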